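Lay the rice paddle in the display tray, then raise and hold the telescoping sign

ROBOT

A 7-joint arm with a two-finger parallel gripper is mounted at the origin on the work surface. World frame = base frame: x ahead of the robot, y to its left, z up, the work surface at z = 0. Lengths are in m, angles in rad, forces in N, time in s.
With the tool pointing down it reaches from about 0.4 to 0.9 m from the base axis. Payload 5.5 kg.
Tool frame: the origin (TCP) lies at the very end of the fingers, on their centre line; the grasp point (between the pads) lies 19 mm behind it; z points along the fingers, y is the line along which they close (so a half turn about z gives the same grasp; the last joint's range is limited). The gripper opens to 85 mm and grips with 20 to 120 N. Pads are 22 mm wide; open, the fingers measure 114 mm over their backs; the gripper's body (76 mm by 85 mm) begins 54 mm behind the grasp point. The pads swing forward as they close: fully open they stand 13 mm farther back than shut.
Start: joints at [1.397, 0.501, -0.427, 1.55, 0.221, 1.138, -0.21], TCP at [0.275, -0.589, 0.231] pointing down, gripper open.
Joint ranges: [-2.88, 2.88], [-0.31, 2.03], [-1.54, 1.56], [0.2, 2.42], [-1.41, 4.55], [0.19, 2.02], [-2.57, 2.57]. Speed limits (rad/s): [2.57, 2.57, 3.14, 3.14, 3.14, 3.14, 3.14].

INTERFACE

Orientations are given as a rotation vector (axis times angle).
In Python, from cell import state, imaging, sign_off gives the robot as it stands.
- The arm moves only by the tool move_arm, never from a script. Its argument "rows" is a list of rows, each an object with "xyz": the shift along the world's x, y, z each as a share of 600 mm, from -1 to 1, a list of three; "angular": the turn, a rotation vector about the world's x, y, z each as a share of 1.5 rad, from -1 to 1, a list of three; "claw": the opening, from -1 (shut) to 1 (fully open), so that 0 is half open. A call has 1 to 5 rows; each row is the pose to reach, as a shift and turn from the pose commanded when the call began; what a row does not reach only later rows make up. A row lasts 1/8 s, in which the tool goes at most 62.5 mm and 10.7 degrees, less where a joint would pass 70% of its speed; a pose out of reach is approached as far as the arm can. A call with a number of a shift or a turn outside -1 to 1 is refused whole. A call with a gripper value outside its range is refused whole. The fingers move at their own pace and stop on an object; "grip_force" is the grip in N (left out, the last holds). Time passes only in rows, so rows that repeat a pose let the fingers close. It gives the time, the measured TCP pose, the force, the opening and the grip force at its end, in the units of the state.
- state(): the state, without advancing time (a new reading comes with each control period).
- imaging.get_image(name): name is "scene" or "top" or "wrist"; returns the picture (420x560x3 uint8, blue, green, red); there is no depth.
- imaging.camera_info(name): a dict with "fx", "fy", "cx", "cy" (pixels), "R" (3x3) and "t" (3): a world point X has camera coordinates R X + t. Camera axes: x right, y down, z forward; pixel columns grow to the right and rows downward; lengths in m; the calibration is good to about 2 mm. The wrist camera is an equidistant fisheye: a pixel r from the principal point sees the ray r / f radians off the axis. A picture is of the moment at which its call begins: read the wrist's pose just before it. camera_info takes no time and is no camera call; for the wrist camera it gives the pose at the moment of the call.
- sign_off(): hands the job in; it is judged then, once.
Trained networks look in the newest picture that a camera, given by its name, has taken for a name from the list of things; names that differ only in an ending like _2 or _b are one class to them, and where a whole thing is asked for, a point or a joint stands for the part that bears it (a point fixed in the world has none). Each returns a list of dicts, best first, with "p" (0 to 1); they miss things now and then, are a little off and sometimes report something else, mostly with a low value. They report only what shows in the picture. A call takes as long as a camera call. They do not tell look-alikes from the thing itself.
- imaging.regions_of(camera, name): "region" (420x560 bool, what is visible of it) and "rect" ([left, top, right, bottom] in pixels, round what is visible of it).
The state is a dict: "clock": time; "joint_pos": joint angles; "joint_velocities": joint speeds; "tau": joint torques, N m; "tcp_pos": TCP position; "orientation": TCP orientation; "ft_force": force on the tool from outside, world axes, zero at the start; "wrist_torque": the same for the moment, N m; "finger_gap": finger opening in m; "grip_force": force on a finger pad.
Only numpy, scipy, OpenCV 4.12 (cv2) and the standard library are available. Lean on these libraries where they do the work, as an engineer would, in place of code of your own. Each camera call takes 0.05 s, during which the arm holds its last target. There are 200 camera calls.

TASK

Finish this souvenir display: first lay the wooden rice paddle down flat, without dropping it, in the empty compartment of the dark wooden tray, blade at the end where the brush beside it has its bristles, and let go of it. Then push the release button on the sign stand fully in, take the sign by the black clip on its top edge and pull it straight up past the first stop until it is fully out at the second stop. Finish while holding it up there (it sinks back if let go), and leave the brush and the other goods where they are.

Things in the scene. Friction and masses are not known exactly. Their poses are not given: they have to be found in the camera images.
- paddle_center (a point): centre of the light wooden rice paddle, half-way up, 5 mm above what it lies on. x axis points to the blade end. Paddle 180 mm long in all (x from -90 to +90 from here), 50 to 85 g. Handle 20 mm wide and 10 mm thick from x = -90 to +22: this point is on the handle near the balance point, grasp here across the handle. Blade 8 mm thick and up to 52 mm wide from x = +14 to +90. Starts flat on the table between tray and stand.
- paddle_tip (a point): tip of the paddle's blade (x = +90 mm from paddle_center)
- paddle: the same paddle; origin on its underside, 5 mm below paddle_center, same axes
- tray: dark wooden display tray, fixed to the table; origin at the centre of its underside, z up. 227 mm (x) by 198 mm (y), floor 5 mm thick, rim 18 mm above the table, walls 6 mm. Two compartments side by side, each 215 mm (x) by 90 mm (y) inside. The brush lies in the +y one with its bristles to +x; the -y one is empty and is for the paddle, with the blade to +x.
- bay (a point): centre of the empty compartment's floor (tray frame y = -48 mm, 5 mm above the table); same axes as the tray: the blade must point to +x
- brush: wooden brush, 135 mm long, up to 36 mm wide and 14 mm high, lying in the +y compartment; leave it
- stand: telescoping sign stand, dark steel, fixed to the table (may stand left or right, the tray on the other side); origin on the column axis at table height, z up, -x towards the button. Foot plate x -130 to +70, y +-65, 12 mm high; housing x -120 to +25 mm, y +-25, 77 mm high. The sign panel (140 mm along y, 10 mm along x) sits on the column, top of its clip 185 mm high when down. Carries the button, both telescope sections and the sign.
- button_top (a point): centre of the top face of the round grey release button, 30 mm across, 89 mm above the table when out, 85 mm from the column axis (stand -x). Pushed straight down it travels 8 mm against about 3 N and then stays down by itself. It frees the telescope from 5 mm on; push it fully in.
- sign_grip (a point): centre of the black clip on the sign's top edge, 170 mm above the table when down; axes as the stand. Clip 16 mm thick (x), 60 mm wide (y), 30 mm tall (z +-15); grasp from above across its 16 mm thickness (fingers close along stand x). Below the clip is the 10 mm panel, 140 mm wide. Rises with the sign, 100 mm in all.
- release (a joint): how far the button is pressed, 0 (out) to 0.008 m (fully in)
- upper_section (a joint): how far the upper section (with the sign) is drawn out of the lower section, 0 to 0.05 m. It comes first, with about 3 N; its end is the first stop.
- lower_section (a joint): how far the lower section is drawn out of the stand, 0 to 0.05 m. It follows after the first stop, at about 9 N in all; its end is the second stop, a hard one. Without a hold both sections sink back.
- doll: turned wooden doll, 44 mm wide, 97 mm tall, upright; bystander
- tin: tin can, 54 mm wide, 75 mm tall, upright; bystander
- sweets: carton 70 x 55 x 40 mm; bystander. Doll, tin and carton share three places: two beyond the paddle, one near the robot on its left
- soda_a: glass bottle, 58 mm wide, 190 mm tall, on the far right; bystander
- soda_b: the other such bottle; bystander
- mug: white mug, 76 mm wide, 85 mm tall, on the far left; bystander
Things that resemble listed ones, but are neither listed nor needed, are in the scene too. Leave any blue or red look-alike of the paddle alone.

How it is judged:
On the way, in this order (a step that is already met when the one before it is completed fails the run):
1. the paddle lies flat and released in the empty compartment, blade to the bristle end (x of paddle_center in the frame of bay between -0.025 and 0.025 m and y of paddle_center in the frame of bay between -0.03 and 0.03 m and z of paddle_center in the frame of bay below 0.01 m and x of paddle_tip in the frame of bay above 0.05 m and angle between the x axis of paddle and the x axis of tray, either way round below 0.3 rad and angle between paddle's own z axis and vertical below 0.15 rad and contact force between the fingers and paddle below 0.1 N and linear speed of paddle below 0.03 m/s), for 0.2 s.
2. the release button is pushed in (value of joint release above 0.0065 m), for 0.1 s.
At the end, for the whole second after the job is handed in: Paddle flat (0.15 rad) on the empty compartment's floor, along it within 0.3 rad, centre within 25 mm along and 30 mm across, blade to the bristle end; button in; upper section out at least 46 and lower 45 of 50 mm each, fingers holding the sign (over 1 N) (x of paddle_center in the frame of bay between -0.025 and 0.025 m and y of paddle_center in the frame of bay between -0.03 and 0.03 m and z of paddle_center in the frame of bay below 0.01 m and x of paddle_tip in the frame of bay above 0.05 m and angle between the x axis of paddle and the x axis of tray, either way round below 0.3 rad and angle between paddle's own z axis and vertical below 0.15 rad and linear speed of paddle below 0.03 m/s and value of joint release above 0.0055 m and value of joint upper_section above 0.046 m and value of joint lower_section above 0.045 m and contact force between the fingers and stand above 1 N); the arm keeps its last pose, push and grip.
It fails at once if the paddle was dropped (fell free for more than about 3 cm) (contact force between each of the arm, the fingers and paddle below 0.02 N and linear speed of paddle above 0.8 m/s).
It fails at once if the brush or other goods were disturbed (moved over 30 mm) (distance of any of brush, doll, tin, sweets, soda_a, soda_b, mug from where it was at the start of the episode above 0.03 m).
It also fails if it takes over 64 s, if anything falls off the work surface, if the arm or the gripper's body presses on something with over 40 N, if the wrist force passes 120 N, or if a joint passes its speed limit or range.

## Working session

There is one attempt and no reset: what is moved stays moved. The work goes in short steps, Python scripts to look and compute and a tool call to move; the robot and the scene stay as the last step left them, time stands still between calls to the robot, and variables do not carry over. Pictures are saved under pics/ and viewed, at most 10 in all, crops included, and the job is handed in when it is done.

Besides the shell and the picture viewer there is one more tool, called as name(argument=value, ...) on one line, values as JSON. move_arm: Moves the arm, as the interface text tells. Its arguments: {"type":"object","properties":{"rows":{"type":"array","items":{"type":"object","properties":{"xyz":{"type":"array","items":{"type":"number"}},"angular":{"type":"array","items":{"type":"number"}},"claw":{"type":"number"}}}},"grip_force":{"type":"number"}},"required":["rows"]}

```bash
ls; mkdir -p pics; python3 - <<'E'
from cell import state, imaging
import cv2, numpy as np
print(state())
a=imaging.get_image("scene"); b=imaging.get_image("top")
for n in("scene","top","wrist"): print(n,imaging.camera_info(n))
cv2.imwrite("pics/scene.png",a); cv2.imwrite("pics/top.png",b)
E
```

```text
pics
{'clock': 0.0, 'joint_pos': array([ 1.39719845,  0.50187419, -0.42677921,  1.55142507,  0.22077967,
        1.13830837, -0.21030665]), 'joint_velocities': array([ 0.0003943 , -0.00016484, -0.00025846,  0.00069404, -0.00029788,
        0.00148517, -0.00129047]), 'tau': array([-5.66019553e-04, -5.69514942e+01, -5.81673145e+00, -2.80938810e+01,
        1.05691547e-02,  1.18100527e-02, -2.42319504e-05]), 'tcp_pos': array([ 0.27464392, -0.58836856,  0.23025214]), 'orientation': array([-3.06506966e+00, -6.80297093e-01,  5.34749405e-04]), 'ft_force': array([-0.20182521,  0.72777103, -0.12343608]), 'wrist_torque': array([-0.01978321,  0.03179053,  0.01350663]), 'grip_force': 0.0, 'finger_gap': 0.08524983547703562}
scene {'fx': 383.7238949499575, 'fy': 383.7238949499575, 'cx': 281.2598225089842, 'cy': 210.65103537393898, 'R': array([[ 0.36778688,  0.92978139,  0.01547178],
       [ 0.69610708, -0.26424601, -0.66753949],
       [-0.61657744,  0.25628228, -0.74441363]]), 't': array([-0.12584375, -0.23792993,  1.54439901])}
top {'fx': 419.2273187374922, 'fy': 419.2273187374922, 'cx': 278.5477772958887, 'cy': 208.63057808083522, 'R': array([[ 8.50004795e-03, -9.99963844e-01,  2.43960725e-04],
       [-9.89746141e-01, -8.44798086e-03, -1.42587543e-01],
       [ 1.42584448e-01,  9.70541762e-04, -9.89782165e-01]]), 't': array([-0.03359234,  0.44187417,  1.59325044])}
wrist {'fx': 325.19226210127806, 'fy': 325.19226210127806, 'cx': 279.42613755770185, 'cy': 210.9198361588592, 'R': array([[ 0.4222976 , -0.90645636, -0.00126907],
       [-0.87382973, -0.40746903,  0.26531227],
       [-0.2410111 , -0.11093178, -0.9641617 ]]), 't': array([-0.64830107, -0.03432266,  0.3781198 ])}
```

View pics/top.png

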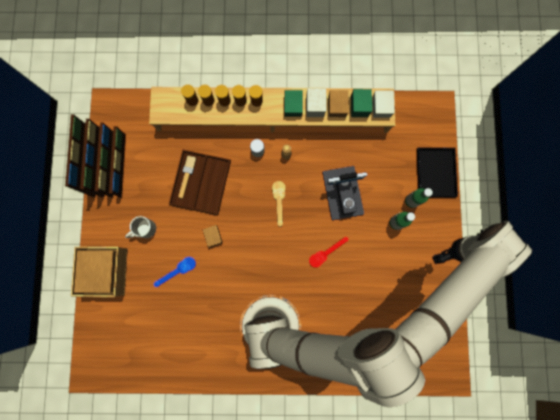

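View pics/scene.png

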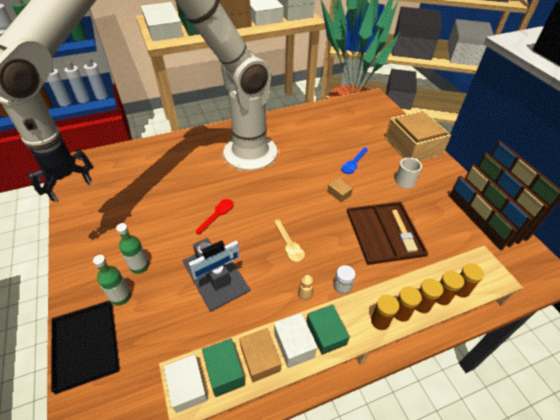

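The top view shows the natural paddle at about (279,200) with its blade up (world +x). The tray is at (200,182), with the brush in its left compartment and its bristles at the upper end (188,163). The stand is at (344,192) with the round button at about (348,204) and the sign at (347,178). Next I measure them with the networks.

```bash
cat > h.py <<'E'
from cell import state, imaging
import cv2, numpy as np
def ray(cam,uv,info=None):
    c=info or imaging.camera_info(cam); x=(uv[0]-c['cx'])/c['fx']; y=(uv[1]-c['cy'])/c['fy']
    if cam=='wrist':
        r=np.hypot(x,y); s=np.sin(r)/r if r>1e-9 else 1; d=np.array([x*s,y*s,np.cos(r)])
    else: d=np.array([x,y,1.])
    R=np.array(c['R']); return -R.T@np.array(c['t']), R.T@d
def onz(cam,uv,z,info=None):
    o,d=ray(cam,uv,info); return o+d*(z-o[2])/d[2]
def proj(cam,X,info=None):
    c=info or imaging.camera_info(cam); p=np.array(c['R'])@np.array(X)+c['t']
    if cam=='wrist':
        r=np.hypot(p[0],p[1]); th=np.arctan2(r,p[2]); p=np.array([p[0]/r*th,p[1]/r*th,1])
    return np.array([c['cx']+c['fx']*p[0]/p[2], c['cy']+c['fy']*p[1]/p[2]])
def pts(cam,region,z,info=None):
    ys,xs=np.nonzero(region); return np.array([onz(cam,q,z,info)[:2] for q in zip(xs,ys)])
E
python3 - <<'E'
from h import *
Z=dict(paddle=.008,tray=.018,brush=.012,stand=.012,button_top=.089,sign_grip=.17,doll=.05,sweets=.04)
for cam in("top","scene"):
  imaging.get_image(cam)
  for n in Z:
    for r in imaging.regions_of(cam,n)[:3]:
      if r['p']<.2: continue
      P=pts(cam,r['region'],Z[n]).astype(np.float32)
      m=P.mean(0); c,s,a=cv2.minAreaRect(P*1000)
      print(cam,n,round(r['p'],2),r['rect'],len(P),'mean',m.round(3),'rect',np.round(c),np.round(s),round(a,1))
E
```

```text
top paddle 0.7 [157.2, 253.3, 195.1, 285.2] 335 mean [0.207 0.351] rect [204. 372.] [ 50. 175.] 25.8
top paddle 0.63 [308.3, 238.1, 342.7, 266.7] 338 mean [ 0.272 -0.208] rect [ 285. -222.] [ 50. 177.] 38.6
top paddle 0.6 [272.8, 181.6, 283.5, 225.4] 362 mean [ 0.484 -0.03 ] rect [469. -27.] [176.  48.] 0.4
top tray 0.91 [168.2, 149.6, 228.2, 216.6] 2627 mean [0.545 0.277] rect [549. 283.] [204. 232.] 78.5
top brush 0.86 [183.9, 153.2, 198.6, 196.1] 299 mean [0.583 0.336] rect [572. 336.] [ 41. 166.] 81.0
top stand 0.79 [322.0, 167.6, 366.4, 218.8] 1694 mean [ 0.515 -0.285] rect [ 516. -302.] [199. 171.] 10.0
top stand 0.54 [270.9, 180.5, 285.1, 225.8] 277 mean [ 0.488 -0.031] rect [468. -30.] [167.  43.] 0.6
top button_top 0.5 [345.5, 201.4, 352.0, 209.0] 43 mean [ 0.458 -0.291] rect [ 457. -292.] [24. 24.] 45.1
top sign_grip 0.61 [329.3, 175.5, 365.3, 184.8] 257 mean [ 0.535 -0.271] rect [ 537. -270.] [ 31. 141.] 12.0
top doll 0.4 [278.9, 142.0, 294.1, 155.8] 126 mean [ 0.666 -0.057] rect [665. -57.] [52. 39.] 0.4
top doll 0.38 [182.6, 156.8, 194.7, 197.5] 244 mean [0.579 0.327] re
[... 332 characters left out ...]
3. 184.] 35.6
scene paddle 0.67 [342.9, 146.7, 366.0, 174.7] 232 mean [0.216 0.348] rect [197. 363.] [ 51. 181.] 41.4Traceback (most recent call last):
  File "<stdin>", line 8, in <module>
  File "h.py", line 17, in pts
    ys,xs=np.nonzero(region); return np.array([onz(cam,q,z,info)[:2] for q in zip(xs,ys)])
                                               ~~~^^^^^^^^^^^^^^
  File "h.py", line 10, in onz
    o,d=ray(cam,uv,info); return o+d*(z-o[2])/d[2]
        ~~~^^^^^^^^^^^^^
  File "h.py", line 4, in ray
    c=info or imaging.camera_info(cam); x=(uv[0]-c['cx'])/c['fx']; y=(uv[1]-c['cy'])/c['fy']
              ~~~~~~~~~~~~~~~~~~~^^^^^
ValueError: time passes only in moves, steps and waits
```

move_arm(rows=[{"xyz":[0,0,0.1],"angular":[0,0,0],"claw":1},{"xyz":[0,0,0.2],"angular":[0,0,0],"claw":1},{"xyz":[0.033,0.093,0.2],"angular":[0,0,-0.1],"claw":1},{"xyz":[0.066,0.186,0.2],"angular":[0,0,-0.2],"claw":1},{"xyz":[0.1,0.28,0.2],"angular":[0,0,-0.29],"claw":1}], grip_force=30)

```text
clock: 1.32
tcp_pos: [0.3356, -0.4193, 0.3517]
orientation: [3.141, -0.005, 0.001]
ft_force: [0.6, -0.3, 0.4]
finger_gap: 0.085
grip_force: 0.0
```

move_arm(rows=[{"xyz":[0.033,0.093,0],"angular":[0,0,0],"claw":1},{"xyz":[0.066,0.186,0],"angular":[0,0,0],"claw":1},{"xyz":[0.1,0.28,0],"angular":[0,0,0],"claw":1},{"xyz":[0.133,0.373,0],"angular":[0,0,0],"claw":1},{"xyz":[0.166,0.466,0],"angular":[0,0,0],"claw":1}])

```text
clock: 1.95
tcp_pos: [0.435, -0.1395, 0.3517]
orientation: [3.14, 0.003, 0.001]
ft_force: [1.1, -0.2, -0.1]
finger_gap: 0.0852
grip_force: 0.0
```

move_arm(rows=[{"xyz":[0.03,0.09,-0.04],"angular":[0,0,0],"claw":1},{"xyz":[0.06,0.187,-0.08],"angular":[0,0,0],"claw":1},{"xyz":[0.06,0.187,-0.08],"angular":[0,0,0],"claw":1},{"xyz":[0.06,0.187,-0.08],"angular":[0,0,0],"claw":1}])

```text
clock: 2.45
tcp_pos: [0.4705, -0.0294, 0.3034]
orientation: [3.141, 0.004, -0.0]
ft_force: [0.6, -0.1, 0.3]
finger_gap: 0.0853
grip_force: 0.0
```

```bash
cat > look.py <<'E'
from h import *
import sys
def look(Z,png=None,cam='wrist',pmin=.2):
    info=imaging.camera_info(cam); im=imaging.get_image(cam)
    if png: cv2.imwrite('pics/'+png,im)
    for n,z in Z.items():
        for r in imaging.regions_of(cam,n)[:2]:
            if r['p']<pmin: continue
            P=pts(cam,r['region'],z,info).astype(np.float32)
            c,s,a=cv2.minAreaRect(P*1000)
            print(n,round(r['p'],2),np.round(r['rect']),len(P),'mean',P.mean(0).round(4),'rect',np.round(c,1),np.round(s),round(a,1))
    return im,info
E
python3 - <<'E'
from look import *
s=state(); print(s['tcp_pos'])
look(dict(paddle=.008,tray=.018,brush=.012,button_top=.089,sign_grip=.185),'w1.png')
E
```

```text
[ 0.47053625 -0.02939873  0.30337397]
paddle 0.98 [258. 105. 295. 235.] 2857 mean [ 0.4893 -0.0282] rect [470.1 -26.2] [179.  51.] 0.4
paddle 0.88 [352. 257. 448. 326.] 942 mean [ 0.2765 -0.2069] rect [ 280.8 -225.8] [ 55. 177.] 28.8
tray 0.38 [431. 122. 553. 144.] 2035 mean [ 0.5443 -0.367 ] rect [ 543.8 -370.8] [ 35. 256.] 7.0
brush 0.76 [ 40.  67.  66. 167.] 1454 mean [0.5845 0.3369] rect [571.8 340.1] [ 50. 170.] 79.1
button_top 0.62 [468. 184. 489. 208.] 368 mean [ 0.4614 -0.2883] rect [ 461.  -288.3] [28. 34.] 1.9
sign_grip 0.74 [432. 122. 554. 144.] 2052 mean [ 0.5413 -0.2341] rect [ 541.2 -236.4] [ 21. 155.] 6.9
```

View pics/w1.png

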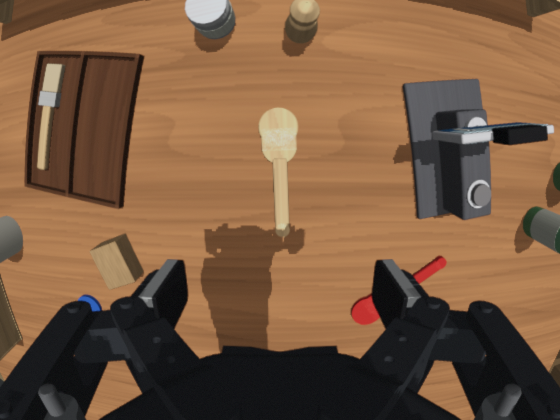

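The wrist view shows the paddle from tip (279,107) to handle end (282,234). The tray rim corners are about (38,52), (142,55), (122,207) and (26,187), the button is at (479,194), and the foot corners are about (404,85), (479,80) and (418,218).

```bash
python3 - <<'E'
from h import *
i=imaging.camera_info('wrist')
for n,uv,z in [('tip',(279,107),.008),('end',(282,234),.01),('TL',(38,52),.018),('TR',(142,55),.018),('BR',(122,207),.018),('BL',(26,187),.018),('mid top',(84,53),.018),('mid bot',(70,194),.018),('btn',(479,193),.089),('f1',(404,85),.012),('f2',(479,80),.012),('f3',(418,218),.012)]:
    print(n,onz('wrist',uv,z,i).round(4))
E
```

```text
tip [ 0.5597 -0.0298  0.008 ]
end [ 0.3833 -0.0337  0.01  ]
TL [0.6829 0.3543 0.018 ]
TR [0.6424 0.1587 0.018 ]
BR [0.426  0.2024 0.018 ]
BL [0.4622 0.3981 0.018 ]
mid top [0.6614 0.2575 0.018 ]
mid bot [0.4476 0.2978 0.018 ]
btn [ 0.4625 -0.2871  0.089 ]
f1 [ 0.5975 -0.202   0.012 ]
f2 [ 0.6209 -0.3296  0.012 ]
f3 [ 0.4066 -0.2359  0.012 ]
```

move_arm(rows=[{"xyz":[0,0.005,-0.1],"angular":[0,0,0],"claw":0.2},{"xyz":[0,0.005,-0.2],"angular":[0,0,0],"claw":0},{"xyz":[0,0.005,-0.3],"angular":[0,0,0],"claw":0},{"xyz":[0,0.005,-0.3],"angular":[0,0,0],"claw":0}])

```text
clock: 3.25
tcp_pos: [0.4666, -0.0263, 0.1198]
orientation: [-3.139, -0.002, 0.015]
ft_force: [-1.3, 0.4, 0.7]
finger_gap: 0.0428
grip_force: 0.0
```

```bash
python3 - <<'E'
from look import *
s=state(); print(s['tcp_pos'],s['finger_gap'])
im,i=look(dict(paddle=.008),'w2.png')
R=imaging.regions_of('wrist','paddle')[0]['region']
P=pts('wrist',R,.009,i); 
for x in np.arange(.37,.5,.01):
    q=P[abs(P[:,0]-x)<.003]
    if len(q): print(round(x,2),q[:,1].min().round(4),q[:,1].max().round(4))
E
```

```text
[ 0.46656526 -0.02633734  0.1197755 ] 0.04281357398035361
paddle 0.93 [391. 309. 513. 394.] 787 mean [ 0.2981 -0.2313] rect [ 289.1 -232. ] [ 55. 161.] 29.1
paddle 0.75 [  1. 351.  40. 394.] 489 mean [0.2127 0.3667] rect [205. 374.] [ 23. 194.] 39.8
```

View pics/w2.png

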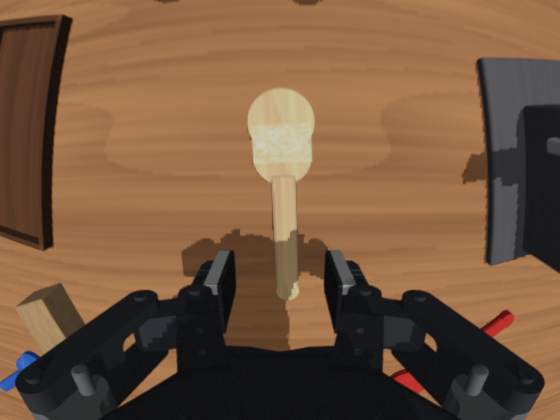

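The close view shows the handle running from (284,178) to (288,298) between the fingers, with the blade tip at (280,88).

```bash
python3 - <<'E'
from h import *
i=imaging.camera_info('wrist'); s=state(); print(s['tcp_pos'],s['orientation'])
for uv,z in [((280,88),.008),((284,178),.01),((288,298),.01),((286,240),.01)]: print(onz('wrist',uv,z,i).round(4))
print(proj('wrist',[.4685,-.0265,.01],i))
E
```

```text
[ 0.47252154 -0.02623817  0.12559958] [3.14115853e+00 2.34865973e-03 5.41609095e-03]
[ 0.5681 -0.0262  0.008 ]
[ 0.4958 -0.0295  0.01  ]
[ 0.3862 -0.0337  0.01  ]
[ 0.4429 -0.0314  0.01  ]
[280.2793693  210.81680444]
```

move_arm(rows=[{"xyz":[0,-0.005,-0.08],"angular":[0,0,0.023],"claw":0},{"xyz":[0,-0.005,-0.15],"angular":[0,0,0.023],"claw":0},{"xyz":[0,-0.005,-0.17],"angular":[0,0,0.023],"claw":0},{"xyz":[0,-0.005,-0.175],"angular":[0,0,0.023],"claw":0},{"xyz":[0,-0.005,-0.175],"angular":[0,0,0.023],"claw":0}])

```text
clock: 4.03
tcp_pos: [0.4724, -0.0293, 0.0201]
orientation: [3.14, 0.057, 0.005]
ft_force: [-0.2, 0.2, 1.0]
finger_gap: 0.0427
grip_force: 0.0
```

move_arm(rows=[{"xyz":[0,0,-0.014],"angular":[0,0,0],"claw":0},{"xyz":[0,0,-0.027],"angular":[0,0,0],"claw":0},{"xyz":[0,0,-0.027],"angular":[0,0,0],"claw":-1},{"xyz":[0,0,-0.027],"angular":[0,0,0],"claw":-1},{"xyz":[0,0,-0.027],"angular":[0,0,0],"claw":-1}], grip_force=40)

```text
clock: 4.65
tcp_pos: [0.4706, -0.0291, 0.0021]
orientation: [-3.141, -0.057, -0.0]
ft_force: [-0.3, 0.1, -0.5]
finger_gap: 0.019
grip_force: 39.1
```

move_arm(rows=[{"xyz":[0,0,0],"angular":[0,0,0],"claw":-1},{"xyz":[0,0,0.02],"angular":[0,0,0],"claw":-1},{"xyz":[0,0,0.05],"angular":[0,0,0],"claw":-1},{"xyz":[0,0,0.1],"angular":[0,0,0],"claw":-1},{"xyz":[0,0,0.1],"angular":[0,0,0],"claw":-1}])

```text
clock: 5.28
tcp_pos: [0.4729, -0.0293, 0.065]
orientation: [3.14, 0.057, 0.008]
ft_force: [1.6, 0.3, -0.8]
finger_gap: 0.0185
grip_force: 39.2
```

move_arm(rows=[{"xyz":[0,0.08,0],"angular":[0,0,-0.03],"claw":-1},{"xyz":[0.02,0.17,0],"angular":[0,0,-0.07],"claw":-1},{"xyz":[0.05,0.26,0],"angular":[0,0,-0.11],"claw":-1},{"xyz":[0.08,0.35,0],"angular":[0,0,-0.14],"claw":-1},{"xyz":[0.114,0.438,0],"angular":[0,0,-0.156],"claw":-1}])

```text
clock: 5.9
tcp_pos: [0.539, 0.2347, 0.0616]
orientation: [3.126, -0.313, -0.002]
ft_force: [0.8, -0.9, -1.0]
finger_gap: 0.0189
grip_force: 39.2
```

move_arm(rows=[{"xyz":[0,0,0],"angular":[0,0,0],"claw":-1},{"xyz":[0,0,0],"angular":[0,0,0],"claw":-1},{"xyz":[0,0,0],"angular":[0,0,0],"claw":-1}])

```text
clock: 6.28
tcp_pos: [0.5388, 0.2311, 0.0617]
orientation: [3.124, -0.314, -0.001]
ft_force: [0.2, 0.3, -1.6]
finger_gap: 0.0187
grip_force: 39.3
```

```bash
python3 - <<'E'
from look import *
s=state(); print(s['tcp_pos'],s['orientation'],s['finger_gap'])
im,i=look(dict(paddle=.07,tray=.018,brush=.012),'w3.png')
E
```

```text
[0.53879827 0.23109761 0.06169332] [ 3.12413169e+00 -3.13735183e-01 -1.36608303e-03] 0.018740371294846427
paddle 0.87 [219.  74. 343. 351.] 21499 mean [0.578  0.2236] rect [559.2 223.3] [ 51. 134.] 83.8
tray 0.55 [ 54.  40. 359. 351.] 44778 mean [0.5925 0.281 ] rect [560.5 283.8] [200. 213.] 78.5
brush 0.92 [ 78.  88. 138. 316.] 8511 mean [0.593  0.3352] rect [574.3 342.6] [ 45. 168.] 73.3
```

View pics/w3.png

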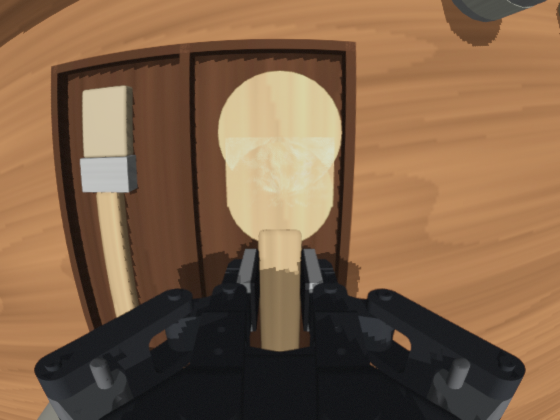

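The paddle hangs straight over the empty compartment, with its tip at (281,72) and the handle shoulder at (280,230). The tray's top-right rim corner is at (356,43), the divider top centre at (190,46), the top-left corner at (53,68), and the right wall at about (345,245).

```bash
python3 - <<'E'
from h import *
i=imaging.camera_info('wrist'); s=state()
from scipy.spatial.transform import Rotation as Ro
print(s['tcp_pos'])
for n,uv,z in [('TR',(356,43),.018),('div',(190,46),.018),('TL',(53,68),.018),('Rw',(352,245),.018),('tip',(281,72),.065),('shoulder',(280,230),.07)]: print(n,onz('wrist',uv,z,i).round(4))
yaw=np.radians(-11.4);c,sn=np.cos(yaw),np.sin(yaw)
T=onz('wrist',(356,43),.018,i)[:2]; D=onz('wrist',(190,46),.018,i)[:2]; L=onz('wrist',(53,68),.018,i)[:2]
R=np.array([[c,-sn],[sn,c]])
for p,l in((T,(.1135,-.099)),(D,(.1105,0)),(L,(.1135,.099))): o=p-R@np.array(l); print('tray',o.round(4),'bay',(o+R@[0,-.048]).round(4))
print('tip dir target center', onz('wrist',(281,72),.065,i)[:2]-R@[.09,0])
E
```

```text
[0.53928308 0.231891   0.06209595]
TR [0.6437 0.1659 0.018 ]
div [0.6617 0.2603 0.018 ]
TL [0.6823 0.3586 0.018 ]
Rw [0.5234 0.1892 0.018 ]
tip [0.6262 0.2139 0.065 ]
shoulder [0.5596 0.2279 0.07  ]
tray [0.552  0.2854] bay [0.5425 0.2384]
tray [0.5534 0.2821] bay [0.5439 0.235 ]
tray [0.5515 0.284 ] bay [0.542  0.2369]
tip dir target center [0.5379631  0.23170989]
```

move_arm(rows=[{"xyz":[0.008,0.008,-0.02],"angular":[0,0,0],"claw":-1},{"xyz":[0.008,0.008,-0.05],"angular":[0,0,0],"claw":-1},{"xyz":[0.008,0.008,-0.075],"angular":[0,0,0],"claw":-1},{"xyz":[0.008,0.008,-0.088],"angular":[0,0,0],"claw":-1},{"xyz":[0.008,0.008,-0.088],"angular":[0,0,0],"claw":-1}])

```text
clock: 7.1
tcp_pos: [0.5432, 0.2384, 0.0085]
orientation: [3.126, -0.309, -0.002]
ft_force: [-0.1, 0.4, -0.5]
finger_gap: 0.0186
grip_force: 39.3
```

move_arm(rows=[{"xyz":[0,0,0],"angular":[0,0,0],"claw":-1},{"xyz":[0,0,0],"angular":[0,0,0],"claw":-1}])

```text
clock: 7.35
tcp_pos: [0.5441, 0.2386, 0.0098]
orientation: [-3.126, 0.31, -0.001]
ft_force: [-0.2, -0.4, -0.3]
finger_gap: 0.0187
grip_force: 39.3
```

move_arm(rows=[{"xyz":[0,0,-0.003],"angular":[0,0,0],"claw":-1},{"xyz":[0,0,-0.004],"angular":[0,0,0],"claw":-1},{"xyz":[0,0,-0.004],"angular":[0,0,0],"claw":-1}])

```text
clock: 7.72
tcp_pos: [0.5438, 0.2384, 0.0069]
orientation: [3.126, -0.31, 0.0]
ft_force: [-0.3, -0.6, 0.0]
finger_gap: 0.0185
grip_force: 39.3
```

move_arm(rows=[{"xyz":[0,0,0],"angular":[0,0,0],"claw":-0.3},{"xyz":[0,0,0],"angular":[0,0,0],"claw":-0.1},{"xyz":[0,0,0.0],"angular":[0,0,0],"claw":-0.1},{"xyz":[0,0,0],"angular":[0,0,0],"claw":-0.1}])

```text
clock: 8.22
tcp_pos: [0.5438, 0.2384, 0.0069]
orientation: [-3.126, 0.31, -0.0]
ft_force: [0.9, 0.7, -1.0]
finger_gap: 0.0384
grip_force: 0.0
```

Released. I go up gently, then look.

move_arm(rows=[{"xyz":[0,0,0.02],"angular":[0,0,0],"claw":-0.1},{"xyz":[0,0,0.06],"angular":[0,0,0],"claw":-0.1},{"xyz":[0,0,0.15],"angular":[0,0,0],"claw":-0.1},{"xyz":[0,0,0.25],"angular":[0,0,0],"claw":-0.1},{"xyz":[0,0,0.35],"angular":[0,0,0],"claw":-0.1}])

```text
clock: 8.85
tcp_pos: [0.5435, 0.2385, 0.2196]
orientation: [-3.126, 0.309, -0.001]
ft_force: [1.1, 0.1, -0.6]
finger_gap: 0.0383
grip_force: 0.0
```

move_arm(rows=[{"xyz":[0,0,0.1],"angular":[0,0,0],"claw":-0.1},{"xyz":[0,0,0.1],"angular":[0,0,0],"claw":-0.1},{"xyz":[0,0,0.1],"angular":[0,0,0],"claw":-0.1}])

```text
clock: 9.22
tcp_pos: [0.5435, 0.2382, 0.2773]
orientation: [3.126, -0.31, 0.001]
ft_force: [-0.2, -0.5, -0.3]
finger_gap: 0.0379
grip_force: 0.0
```

```bash
python3 - <<'E'
from look import *
s=state(); print(s['tcp_pos'],s['orientation'],s['finger_gap'])
im,i=look(dict(paddle=.013,tray=.018,brush=.012),'w4.png')
E
```

```text
[0.54354261 0.23819592 0.27732155] [ 3.12602288e+00 -3.09975729e-01  1.21513624e-03] 0.03793960006615791
paddle 0.81 [258. 106. 300. 244.] 3325 mean [0.5626 0.235 ] rect [543.2 239.3] [ 51. 179.] 79.0
paddle 0.55 [515. 249. 560. 310.] 858 mean [ 0.2713 -0.1862] rect [ 273.7 -198. ] [ 61. 132.] 29.7
tray 0.59 [167.  86. 326. 266.] 20575 mean [0.5539 0.2823] rect [553.7 285.3] [200. 229.] 78.3
```

View pics/w4.png

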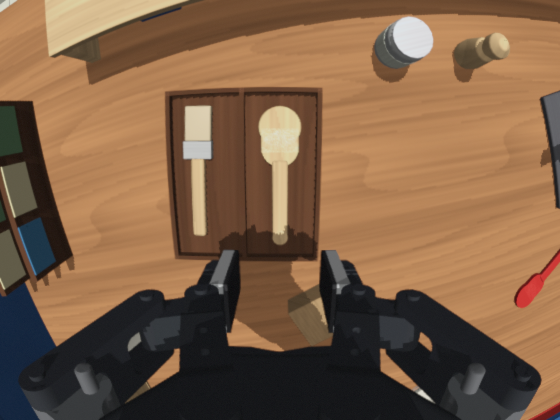

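The paddle lies flat in the right-hand compartment, blade with the bristles and centred (tip (280,106), end (280,243)). The brush is untouched. Next is the button.

move_arm(rows=[{"xyz":[-0.014,-0.09,0.02],"angular":[0,0,-0.08],"claw":-1},{"xyz":[-0.028,-0.18,0.02],"angular":[0,0,-0.16],"claw":-1},{"xyz":[-0.042,-0.27,0.02],"angular":[0,0,-0.24],"claw":-1},{"xyz":[-0.056,-0.36,0.02],"angular":[0,0,-0.32],"claw":-1},{"xyz":[-0.07,-0.45,0.02],"angular":[0,0,-0.4],"claw":-1}])

```text
clock: 10.05
tcp_pos: [0.5008, -0.0332, 0.2879]
orientation: [2.892, -1.225, -0.003]
ft_force: [0.6, -0.3, -0.3]
finger_gap: 0.0003
grip_force: 0.0
```

move_arm(rows=[{"xyz":[-0.014,-0.09,0],"angular":[0,0,-0.08],"claw":-1},{"xyz":[-0.028,-0.18,0],"angular":[0,0,-0.16],"claw":-1},{"xyz":[-0.042,-0.27,0],"angular":[0,0,-0.24],"claw":-1},{"xyz":[-0.056,-0.35,0],"angular":[0,0,-0.32],"claw":-1},{"xyz":[-0.067,-0.36,0],"angular":[0,0,-0.396],"claw":-1}])

```text
clock: 10.68
tcp_pos: [0.4595, -0.2519, 0.2875]
orientation: [2.399, -2.025, -0.003]
ft_force: [-0.0, 1.1, 0.5]
finger_gap: 0.0001
grip_force: 0.0
```

move_arm(rows=[{"xyz":[0,0,0],"angular":[0,0,0],"claw":-1},{"xyz":[0,0,0],"angular":[0,0,0],"claw":-1},{"xyz":[0,0,0],"angular":[0,0,0],"claw":-1}])

```text
clock: 11.05
tcp_pos: [0.4621, -0.2463, 0.2887]
orientation: [-2.414, 2.01, 0.001]
ft_force: [0.5, 0.1, 0.4]
finger_gap: 0.0
grip_force: 0.0
```

```bash
python3 - <<'E'
from look import *
s=state(); print(s['tcp_pos'],s['orientation'],s['finger_gap'],s['joint_pos'].round(2))
im,i=look(dict(button_top=.089,sign_grip=.185,stand=.012),'w5.png')
print(i)
E
```

```text
[ 0.46213755 -0.24634846  0.28871888] [-2.41449159e+00  2.00961364e+00  5.66273727e-04] 5.536091276070414e-06 [ 0.54  0.19 -0.11  1.81  0.02  1.14 -2.54]
button_top 0.84 [275. 132. 302. 160.] 599 mean [ 0.4603 -0.2918] rect [ 460.3 -291.9] [28. 29.] 10.7
sign_grip 0.9 [172.  72. 216. 228.] 4827 mean [ 0.5343 -0.2817] rect [ 535.7 -280.1] [ 33. 124.] 9.2
stand 0.75 [173.  72. 324. 226.] 16071 mean [ 0.5174 -0.28  ] rect [ 512.6 -270.2] [199. 212.] 10.4
{'fx': 325.19226210127806, 'fy': 325.19226210127806, 'cx': 279.42613755770185, 'cy': 210.9198361588592, 'R': array([[-9.83545862e-01, -1.80658473e-01, -2.32244076e-04],
       [-1.74232941e-01,  9.48222426e-01,  2.65550584e-01],
       [-4.77537439e-02,  2.61221642e-01, -9.64096901e-01]]), 't': array([0.4095604 , 0.26379815, 0.51980967])}
```

View pics/w5.png

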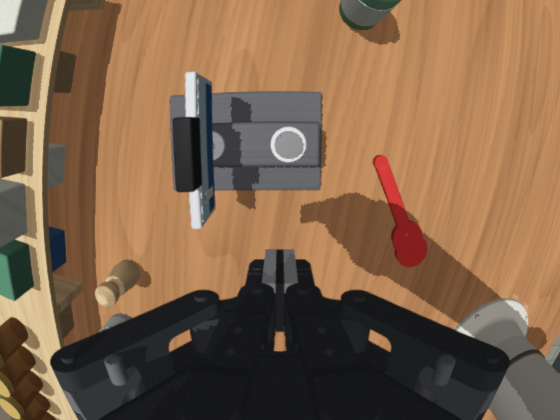

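The view shows the button at (288,145) and the black clip at about (188,153). Joint 7 is close to its limit, so I turn the tool half round (the same grasp) while moving over the button.

move_arm(rows=[{"xyz":[0,-0.02,0],"angular":[0,0,0.12],"claw":-1},{"xyz":[0,-0.04,0],"angular":[0,0,0.24],"claw":-1},{"xyz":[0,-0.06,0],"angular":[0,0,0.36],"claw":-1},{"xyz":[-0.003,-0.0745,0],"angular":[0,0,0.48],"claw":-1},{"xyz":[-0.003,-0.0745,0],"angular":[0,0,0.6],"claw":-1}])

```text
clock: 11.88
tcp_pos: [0.4596, -0.2931, 0.2889]
orientation: [3.049, -0.757, 0.0]
ft_force: [0.3, -0.5, -0.2]
finger_gap: 0.0002
grip_force: 0.0
```

move_arm(rows=[{"xyz":[0,0,0],"angular":[0,0,0.12],"claw":-1},{"xyz":[0,0,0],"angular":[0,0,0.24],"claw":-1},{"xyz":[0,0,0],"angular":[0,0,0.36],"claw":-1},{"xyz":[0,0,0],"angular":[0,0,0.48],"claw":-1},{"xyz":[0,0,0],"angular":[0,0,0.6],"claw":-1}])

```text
clock: 12.5
tcp_pos: [0.4599, -0.2921, 0.289]
orientation: [3.074, 0.647, 0.0]
ft_force: [-0.8, -0.1, -0.6]
finger_gap: -0.0002
grip_force: 0.0
```

move_arm(rows=[{"xyz":[0,0,0],"angular":[0,0,0.12],"claw":-1},{"xyz":[0,0,0],"angular":[0,0,0.24],"claw":-1},{"xyz":[0,0,0],"angular":[0,0,0.36],"claw":-1},{"xyz":[0,0,0],"angular":[0,0,0.48],"claw":-1},{"xyz":[0,0,0],"angular":[0,0,0.6],"claw":-1}])

```text
clock: 13.12
tcp_pos: [0.4599, -0.2922, 0.289]
orientation: [2.487, 1.919, 0.0]
ft_force: [-0.3, -0.4, -0.3]
finger_gap: 0.0003
grip_force: 0.0
```

move_arm(rows=[{"xyz":[0,0,0],"angular":[0,0,0.12],"claw":-1},{"xyz":[0,0,0],"angular":[0,0,0.24],"claw":-1},{"xyz":[0,0,-0.05],"angular":[0,0,0.294],"claw":-1},{"xyz":[0,0,-0.1],"angular":[0,0,0.294],"claw":-1},{"xyz":[0,0,-0.1],"angular":[0,0,0.294],"claw":-1}])

```text
clock: 13.75
tcp_pos: [0.4582, -0.2914, 0.2269]
orientation: [-2.011, -2.407, 0.001]
ft_force: [0.2, 0.1, 0.2]
finger_gap: 0.0002
grip_force: 0.0
```

```bash
python3 - <<'E'
from look import *
s=state(); print(s['tcp_pos'],s['orientation'],s['finger_gap'],s['joint_pos'].round(2))
im,i=look(dict(button_top=.089,sign_grip=.185),'w6.png')
for uv in [(174,117),(201,119),(175,190),(198,190),(188,153)]:
    R=dict(fx=325.192,fy=325.192,cx=279.426,cy=210.92,R=np.array([[-.983546,-.180658,-.000232],[-.174233,.948222,.265551],[-.0477537,.261222,-.964097]]),t=np.array([.4095604,.26379815,.51980967]))
    print(uv,onz('wrist',uv,.185,R).round(4))
E
```

```text
[ 0.45819037 -0.29136613  0.2268946 ] [-2.01108923e+00 -2.40716699e+00  5.44164213e-04] 0.00018168971324642008 [ 0.91  0.32 -0.48  1.82  0.17  1.04  0.55]
button_top 0.87 [266. 186. 298. 220.] 876 mean [ 0.4605 -0.2904] rect [ 460.2 -290.6] [28. 30.] 10.3
sign_grip 0.7 [369. 124. 432. 302.] 7958 mean [ 0.5257 -0.264 ] rect [ 528.9 -267.4] [ 41. 116.] 10.5
(174, 117) [ 0.5552 -0.3046  0.185 ]
(201, 119) [ 0.5333 -0.3058  0.185 ]
(175, 190) [ 0.5467 -0.2472  0.185 ]
(198, 190) [ 0.5277 -0.2505  0.185 ]
(188, 153) [ 0.5396 -0.2783  0.185 ]
```

View pics/w6.png

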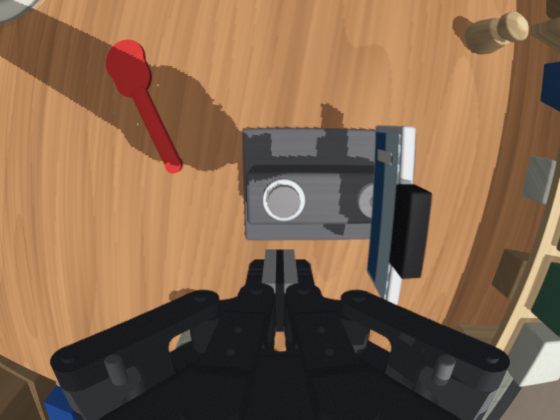

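The button is at (284,201), right under the fingers' line, and the clip is at about (413,230) to the right. I go down onto the button.

move_arm(rows=[{"xyz":[0.002,0,-0.08],"angular":[0,0,0],"claw":-1},{"xyz":[0.002,0,-0.15],"angular":[0,0,0],"claw":-1},{"xyz":[0.002,0,-0.2],"angular":[0,0,0],"claw":-1},{"xyz":[0.002,0,-0.217],"angular":[0,0,0],"claw":-1},{"xyz":[0.002,0,-0.217],"angular":[0,0,0],"claw":-1}])

```text
clock: 14.52
tcp_pos: [0.4616, -0.2926, 0.0995]
orientation: [2.014, 2.41, 0.0]
ft_force: [0.6, -0.9, 0.5]
finger_gap: 0.0002
grip_force: 0.0
```

move_arm(rows=[{"xyz":[0,0,-0.005],"angular":[0,0,0],"claw":-1},{"xyz":[0,0,-0.013],"angular":[0,0,0],"claw":-1},{"xyz":[0,0,-0.02],"angular":[0,0,0],"claw":-1},{"xyz":[0,0,-0.025],"angular":[0,0,0],"claw":-1},{"xyz":[0,0,-0.025],"angular":[0,0,0],"claw":-1}])

```text
clock: 15.15
tcp_pos: [0.4612, -0.2924, 0.0837]
orientation: [2.014, 2.41, 0.0]
ft_force: [1.3, -1.2, 0.5]
finger_gap: 0.0002
grip_force: 0.6
```

move_arm(rows=[{"xyz":[0,0,-0.003],"angular":[0,0,0],"claw":-1},{"xyz":[0,0,-0.006],"angular":[0,0,0],"claw":-1},{"xyz":[0,0,-0.006],"angular":[0,0,0],"claw":-1}])

```text
clock: 15.52
tcp_pos: [0.4612, -0.2924, 0.0809]
orientation: [2.014, 2.41, -0.001]
ft_force: [-2.3, 0.5, 10.3]
finger_gap: -0.0001
grip_force: 5.1
```

move_arm(rows=[{"xyz":[0,0,0],"angular":[0,0,0],"claw":-1},{"xyz":[0,0,0.05],"angular":[0,0,0],"claw":-1},{"xyz":[0,0,0.15],"angular":[0,0,0],"claw":-1},{"xyz":[0,0,0.25],"angular":[0,0,0],"claw":-1},{"xyz":[0,0,0.35],"angular":[0,0,0],"claw":-1}])

```text
clock: 16.15
tcp_pos: [0.4604, -0.2917, 0.2914]
orientation: [-2.013, -2.41, -0.0]
ft_force: [-0.2, -0.7, 0.3]
finger_gap: 0.0003
grip_force: 0.0
```

move_arm(rows=[{"xyz":[0,0,0.02],"angular":[0,0,0],"claw":0.4},{"xyz":[0.07,0.015,0.02],"angular":[0,0,0],"claw":0.4},{"xyz":[0.135,0.027,0.02],"angular":[0,0,0],"claw":0.4},{"xyz":[0.135,0.027,0.02],"angular":[0,0,0],"claw":0.4},{"xyz":[0.135,0.027,0.02],"angular":[0,0,0],"claw":0.4}])

```text
clock: 16.77
tcp_pos: [0.5408, -0.2759, 0.3004]
orientation: [-2.012, -2.408, 0.002]
ft_force: [-0.9, 0.2, 0.0]
finger_gap: 0.0599
grip_force: 0.0
```

```bash
python3 - <<'E'
from look import *
s=state(); print(s['tcp_pos'],s['orientation'],s['finger_gap'],s['joint_pos'].round(2))
im,i=look(dict(button_top=.081,sign_grip=.185),'w7.png')
im=imaging.get_image('wrist'); i=imaging.camera_info('wrist')
g=im.max(2); c=proj('wrist',[.543,-.276,.185],i); print('exp',c)
cv2.imwrite('pics/w7c.png',im[50:400,100:460])
E
```

```text
[ 0.54077608 -0.27589397  0.30044953] [-2.01231482e+00 -2.40834977e+00  1.54912971e-03] 0.05992705581096918 [ 0.81  0.38 -0.51  1.58  0.19  1.24  0.45]
button_top 0.92 [197. 173. 220. 200.] 506 mean [ 0.4612 -0.291 ] rect [ 461.  -290.5] [29. 29.] 9.9
button_top 0.4 [140. 276. 172. 304.] 356 mean [ 0.4022 -0.4394] rect [ 399.9 -441.8] [66. 18.] 49.6
sign_grip 0.57 [275. 124. 296. 270.] 2402 mean [ 0.5426 -0.2679] rect [ 542.9 -269.7] [ 17. 125.] 10.9
exp [282.93810427 206.04066691]
```

View pics/w7.png

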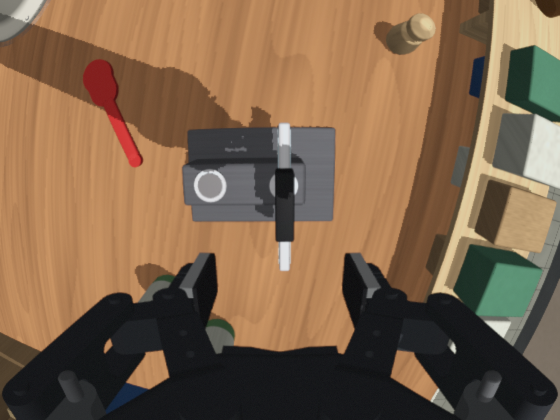

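The black clip is centred at (285,205), within 2 px of the predicted position, and the button ring at (209,185) sits flush. I descend open around the clip and grip it.

move_arm(rows=[{"xyz":[0.004,0,-0.08],"angular":[0,0,0],"claw":0.2},{"xyz":[0.004,0.001,-0.15],"angular":[0,0,0],"claw":0.2},{"xyz":[0.004,0.001,-0.21],"angular":[0,0,0],"claw":0.2},{"xyz":[0.004,0.001,-0.248],"angular":[0,0,0],"claw":0.2},{"xyz":[0.004,0.001,-0.248],"angular":[0,0,0],"claw":0.2}])

```text
clock: 17.6
tcp_pos: [0.5424, -0.2754, 0.1516]
orientation: [-2.013, -2.407, 0.002]
ft_force: [0.1, -0.0, -0.0]
finger_gap: 0.0512
grip_force: 0.0
```

move_arm(rows=[{"xyz":[0,0,0],"angular":[0,0,0],"claw":0.2},{"xyz":[0,0,0],"angular":[0,0,0],"claw":-1},{"xyz":[0,0,0],"angular":[0,0,0],"claw":-1},{"xyz":[0,0,0],"angular":[0,0,0],"claw":-1},{"xyz":[0,0,0],"angular":[0,0,0],"claw":-1}], grip_force=60)

```text
clock: 18.23
tcp_pos: [0.5449, -0.2759, 0.1546]
orientation: [2.013, 2.41, -0.0]
ft_force: [-1.7, 0.1, 6.5]
finger_gap: 0.0151
grip_force: 59.4
```

move_arm(rows=[{"xyz":[0,0,0.012],"angular":[0,0,0],"claw":-1},{"xyz":[0,0,0.027],"angular":[0,0,0],"claw":-1},{"xyz":[0,0,0.042],"angular":[0,0,0],"claw":-1},{"xyz":[0,0,0.057],"angular":[0,0,0],"claw":-1},{"xyz":[0,0,0.07],"angular":[0,0,0],"claw":-1}])

```text
clock: 18.85
tcp_pos: [0.5446, -0.2757, 0.1961]
orientation: [2.014, 2.41, 0.0]
ft_force: [1.9, -2.6, -3.3]
finger_gap: 0.0156
grip_force: 58.6
```

move_arm(rows=[{"xyz":[0,0,0.012],"angular":[0,0,0],"claw":-1},{"xyz":[0,0,0.027],"angular":[0,0,0],"claw":-1},{"xyz":[0,0,0.042],"angular":[0,0,0],"claw":-1},{"xyz":[0,0,0.057],"angular":[0,0,0],"claw":-1},{"xyz":[0,0,0.07],"angular":[0,0,0],"claw":-1}])

```text
clock: 19.48
tcp_pos: [0.5444, -0.2756, 0.2369]
orientation: [-2.015, -2.41, -0.0]
ft_force: [5.2, -2.8, -8.6]
finger_gap: 0.015
grip_force: 58.9
```

move_arm(rows=[{"xyz":[0,0,0.008],"angular":[0,0,0],"claw":-1},{"xyz":[0,0,0.016],"angular":[0,0,0],"claw":-1},{"xyz":[0,0,0.023],"angular":[0,0,0],"claw":-1},{"xyz":[0,0,0.026],"angular":[0,0,0],"claw":-1},{"xyz":[0,0,0.026],"angular":[0,0,0],"claw":-1}])

```text
clock: 20.1
tcp_pos: [0.5445, -0.2756, 0.2524]
orientation: [-2.015, -2.411, -0.0]
ft_force: [5.1, -3.6, -7.1]
finger_gap: 0.0151
grip_force: 59.1
```

move_arm(rows=[{"xyz":[0,0,0.002],"angular":[0,0,0],"claw":-1},{"xyz":[0,0,0.004],"angular":[0,0,0],"claw":-1},{"xyz":[0,0,0.004],"angular":[0,0,0],"claw":-1}])

```text
clock: 20.48
tcp_pos: [0.5444, -0.2756, 0.2547]
orientation: [-2.015, -2.41, -0.0]
ft_force: [5.2, -3.3, -7.4]
finger_gap: 0.0151
grip_force: 59.0
```

move_arm(rows=[{"xyz":[0,0,0.002],"angular":[0,0,0],"claw":-1},{"xyz":[0,0,0.004],"angular":[0,0,0],"claw":-1},{"xyz":[0,0,0.004],"angular":[0,0,0],"claw":-1}])

```text
clock: 20.85
tcp_pos: [0.5442, -0.2755, 0.2549]
orientation: [-2.013, -2.409, -0.001]
ft_force: [9.0, -4.7, -18.4]
finger_gap: 0.0153
grip_force: 59.4
```

move_arm(rows=[{"xyz":[0,0,0.001],"angular":[0,0,0],"claw":-1},{"xyz":[0,0,0.002],"angular":[0,0,0],"claw":-1},{"xyz":[0,0,0.002],"angular":[0,0,0],"claw":-1}])

```text
clock: 21.22
tcp_pos: [0.5441, -0.2755, 0.255]
orientation: [-2.013, -2.409, -0.001]
ft_force: [9.8, -5.4, -24.8]
finger_gap: 0.0154
grip_force: 59.0
```

The hard stop is reached: 100 mm of travel and the force is rising. One check picture before handing in.

move_arm(rows=[{"xyz":[0,0,0],"angular":[0,0,0],"claw":-1},{"xyz":[0,0,0],"angular":[0,0,0],"claw":-1},{"xyz":[0,0,0],"angular":[0,0,0],"claw":-1}])

```text
clock: 21.6
tcp_pos: [0.544, -0.2755, 0.255]
orientation: [-2.013, -2.409, -0.001]
ft_force: [11.0, -4.7, -23.9]
finger_gap: 0.0152
grip_force: 59.0
```

```bash
python3 - <<'E'
from h import *
cv2.imwrite('pics/end.png',imaging.get_image('scene')); s=state(); print(s['tcp_pos'],s['ft_force'],s['finger_gap'])
E
```

```text
[ 0.54405562 -0.27545645  0.25502425] [ 11.35898763  -5.19366911 -23.47098339] 0.015369705447561404
```

View pics/end.png

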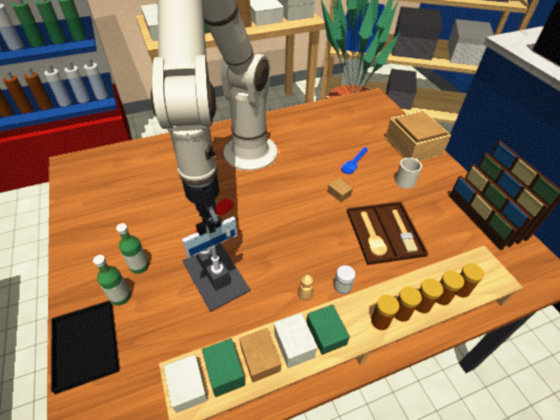

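The picture shows the sign held fully up at (212,237) with both sections drawn out. The paddle is in the tray beside the brush at (375,235), and all the other goods are where they started.

```bash
python3 -c "
from cell import sign_off
print(sign_off())"
```

```text
the job is handed in; nothing more can be done
None
```

The job is handed in: the paddle lies flat in the empty compartment with its blade at the bristle end, the button is fully in, and the arm is holding the sign up at the second stop; the last picture shows the brush and other goods unmoved, but no verdict came back.

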